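# One stroke of the hand lapper

## Task

Ease the lapper's carriage along its slide until it rests up against its end stop. Then, with the carriage there, turn the flywheel clockwise (seen from above) through exactly one revolution by pushing its pegs round, so that the tall ball-topped peg is back where it started, and let go with the wheel at rest; feel your way and never push hard or ram anything. Leave the other things on the bench as they are.

Things in the scene. Friction and masses are not known exactly. Their poses are not given: they have to be found in the camera images.
- lapper: Grey bench lapper fixed to the bench, base plate 240 x 440 x 30 mm high (x by y). Origin: centre of the underside of the base. At yaw 0 its x axis points away from the robot and y to the left; the flywheel is on its +y half, the carriage slide on its -y half.
- guard_edge (a point): Middle of the top near edge of the flywheel's guard, 144 mm above the bench, at lapper x = 14 mm, y = 120 mm. The guard is clear plastic with a dark steel edge, 208 mm wide along y, and covers the far (+x) part of the wheel from this edge on, 65 mm deep. It is open towards the robot; the pegs pass under it, but a gripper cannot.
- lap_arm (a point): Top centre of the fixed post of the lap arm, a block 34 x 34 mm, 106 mm above the bench, at lapper x = 35 mm, y = -10 mm. From it an arm 30 mm wide (top 104 mm, a boss on it to 110 mm) reaches along -y to y = -138 mm over the slide; below its end hangs a round 60 mm lap, 10 mm off-centre, geared 1:1 to the flywheel: one turn is one lapping stroke.
- wheel_axis (a point): Point on the flywheel's vertical axis, 70 mm above the bench, level with the top of its disc (lapper x = -20 mm, y = 120 mm). The flywheel is a dark steel disc of 172 mm diameter, 17 mm thick; its hub, 44 mm across, stands 12 mm above the disc. Three upright steel pegs of 18 mm diameter stand on it, evenly spaced on a circle of 65 mm radius.
- wheel (a joint): Flywheel angle, rad, free for several turns, growing clockwise seen from above. Starts between -0.5 and 0.5; at 0 the tall peg points to the lapper's -x (towards the robot). The wheel weighs about 2 kg, its bearing has dry friction of about 0.15 N m (some 2.3 N at a peg), it stays where it is left but coasts on a little when pushed fast.
- tall_peg (a point): Centre line of the tall peg, 135 mm above the bench (its top): 18 mm diameter, with a 24 mm diameter ball on top centred 123 mm above the bench. The peg stands from 70 mm up. Upright fingers behind it meet the ball first.
- peg_b (a point): Top centre of a plain short peg, 110 mm above the bench, 18 mm diameter, standing from 70 mm up; 120 degrees clockwise ahead of the tall peg.
- peg_c (a point): Top centre of the other plain short peg, same size; 120 degrees behind the tall peg (anticlockwise from it).
- carriage (a joint): Carriage position along its slide, m, growing along the lapper's +x (away from the robot). Starts between 0 and 0.02. Friction about 2.5 N; it stays where it is left. The carriage is an aluminium plate 110 x 90 x 14 mm, 38 to 52 mm above the bench, with a valve plate clamped on top.
- push_lug (a point): Top centre of the near (-x) face of the carriage's upright push lug, 100 mm above the bench. The lug is 12 mm thick along x, 50 mm wide along y, and stands from 52 to 100 mm above the bench at the carriage's near end; 110 mm behind the carriage's front face. At carriage value 0 this point is at lapper x = -90 mm, y = -120 mm. The near face is free to be pushed towards +x.
- carriage_front (a point): Centre of the carriage's far (+x) end face, 45 mm above the bench; this face meets the stop.
- stop_face (a point): Centre of the near (-x) face of the stop, 45 mm above the bench; axes as the lapper's. The stop is a dark steel block 22 x 86 x 22 mm with a round screw on top, clamped across the slide rails at a varying place (carriage value 0.04 to 0.075 when touching). It does not move.
- spacer: Bystander: knurled brass spacer, 28 mm diameter, 24 mm tall, standing loose on the lapper base near lapper x = -70 mm, y = -25 mm. Origin at the centre of its underside.
- valve_plate: Bystander: polished suction valve plate, disc 90 mm across, 8 mm thick, on the bench between robot and lapper.
- reed_clamp: Bystander: yellow polymer reed clamp, 100 x 30 x 16 mm, on the bench between robot and lapper.
- paste_tin: Bystander: aluminium tin 64 mm across, 50 mm tall, to the right of the lapper.
- lap_brush: Bystander: brush lying on the bench left of the lapper.

How it is judged:
On the way, in this order (a step that is already met when the one before it is completed fails the run):
1. the carriage rests against the stop (gap under 2.5 mm) (x of carriage_front in the frame of stop_face above -0.0025 m), for 0.2 s.
2. the flywheel has been turned clockwise well over a quarter of a turn (distance of tall_peg from where it was at the start of the episode above 0.1 m and value of joint wheel above 1.5 rad), for 0.05 s.
At the end, for the whole second after the job is handed in: The carriage is against the stop (gap under 2.5 mm), the flywheel has gone exactly once round clockwise with the tall peg within 8 mm of where it started, and it is at rest (under 0.05 rad/s) (x of carriage_front in the frame of stop_face above -0.0025 m and distance of tall_peg from where it was at the start of the episode below 0.008 m and value of joint wheel between 5 and 7.6 rad and velocity of joint wheel between -0.05 and 0.05 rad/s); the robot touches nothing.
It fails at once if the flywheel is turned before the carriage is at the stop (x of carriage_front in the frame of stop_face below -0.006 m and distance of tall_peg from where it was at the start of the episode above 0.02 m).
It fails at once if the lapper is handled roughly (pushed with more than 60 N) (contact force between the fingers and lapper above 60 N).
It fails at once if a bystander is shifted by more than 25 mm (distance of any of spacer, valve_plate, reed_clamp, paste_tin, lap_brush from where it was at the start of the episode above 0.025 m).
It also fails if it takes over 72 s, if anything falls off the work surface, if the arm or the gripper's body presses on something with over 40 N, if the wrist force passes 120 N, or if a joint passes its speed limit or range.

## Robot

A 7-joint arm with a two-finger parallel gripper is mounted at the origin on the work surface. World frame = base frame: x ahead of the robot, y to its left, z up, the work surface at z = 0. Lengths are in m, angles in rad, forces in N, time in s.
With the tool pointing down it reaches from about 0.425 to 0.875 m from the base axis. Payload 4.7 kg.
Tool frame: the origin (TCP) lies midway between the tips of the shut fingers; the grasp point (between the pads) lies 19 mm behind it; z points along the fingers, y is the line along which they close (so a half turn about z gives the same grasp; the last joint's range is limited). The gripper opens to 85 mm and grips with 20 to 120 N. Pads are 22 mm wide; open, the fingers measure 114 mm over their backs; the gripper's body (76 mm by 85 mm) begins 54 mm behind the grasp point. The pads swing forward as they close: fully open they stand 13 mm farther back than shut.
Start: joints at [1.201, 0.321, -0.07, 1.45, 0.023, 1.371, -0.057], TCP at [0.243, -0.603, 0.231] pointing down, gripper open.
Joint ranges: [-2.86, 2.86], [-0.3, 2.09], [-1.38, 1.24], [0.06, 2.45], [-1.56, 4.7], [0.09, 2.05], [-2.69, 2.69]. Speed limits (rad/s): [2.57, 2.57, 3.14, 3.14, 3.14, 3.14, 3.14].

## Interface

Orientations are given as a unit quaternion [w, x, y, z].
In Python, from station import r gives the robot as it stands. Calls block until the motion is done:
- r.move_ptp(position, orientation): joint-space move of the TCP to a pose.
- r.move_straight(position, attitude=None, feed=0.15): straight line of the TCP; attitude=None keeps the orientation; feed is the mean speed in m/s.
- r.movej(angles): joint-space move.
- r.open_gripper() and r.clamp(strength=None): open the fingers fully, or close them until they stop; strength is the grip in N (None keeps the last).
- r.hold(seconds).
- r.ik(position, orientation): joint angles nearest the present ones, or None.
- r.get_state(): the state.
- r.read_camera(name): name is "side" or "top"; returns a dict with "frame" (400x640x3 uint8, red, green, blue), "range_z" (400x640 float32, m along the optical axis (not along the pixel's ray), 0 where there is no reading), "K" (3x3 intrinsics, pixels), "world_from_camera" (4x4, takes a point from camera to world coordinates). Camera axes: x right, y up, looking along -z (the intrinsics and any distortion apply to the point x, -y, -z); pixel columns grow to the right and rows downward; lengths in m; the calibration is good to about 2 mm. A picture is of the moment at which its call begins.
A pose or a line that the arm cannot do raises r.Unreachable and nothing moves.
- r.finish_job(): hands the job in; it is judged then, once.
Trained networks look in the newest picture that a camera, given by its name, has taken for a name from the list of things; names that differ only in an ending like _2 or _b are one class to them, and where a whole thing is asked for, a point or a joint stands for the part that bears it (a point fixed in the world has none). Each returns a list of dicts, best first, with "conf" (0 to 1); they miss things now and then, are a little off and sometimes report something else, mostly with a low value. They report only what shows in the picture. A call takes as long as a camera call.
- r.masks_of(camera, thing): "pixels" (400x640 bool, what is visible of it) and "bbox" ([left, top, right, bottom] in pixels, round what is visible of it).
The state is a dict: "time": time; "joints": joint angles; "joint_velocities": joint speeds; "joint_efforts": joint torques, N m; "position": TCP position; "ee_rot": TCP orientation; "ft_force": force on the tool from outside, world axes, zero at the start; "ft_torque": the same for the moment, N m; "gripper_width": finger opening in m; "grasp_force": force on a finger pad.
Only numpy, scipy, OpenCV 4.12 (cv2) and the standard library are available. Lean on these libraries where they do the work, as an engineer would, in place of code of your own. Each camera call takes 0.05 s, during which the arm holds its last target. There are 200 camera calls.

## Working session

There is one attempt and no reset: what is moved stays moved. The work goes in short steps, each a Python script; the robot and the scene stay as the last script left them, time stands still between calls to the robot, and variables do not carry over. Pictures are saved under pics/ and viewed, at most 10 in all, crops included, and the job is handed in when it is done.

```bash
ls; mkdir -p pics
cat > h.py <<'E'
import numpy as np, cv2
from station import r
def cam(n):
    c=r.read_camera(n); return c
def pts(c,mask=None):
    z=c["range_z"]; K=c["K"]; v,u=np.nonzero((z>0)&(mask if mask is not None else True))
    d=z[v,u]; P=np.stack([(u-K[0,2])/K[0,0]*d,-(v-K[1,2])/K[1,1]*d,-d,np.ones_like(d)])
    return (c["world_from_camera"]@P)[:3].T,u,v
E
python3 - <<'E'
from h import *
s=r.get_state(); print(s)
for n in("top","side"):
    c=cam(n); cv2.imwrite(f"pics/{n}0.png",c["frame"][:,:,::-1]); np.savez(f"{n}0.npz",**c)
    print(n,c["K"],c["world_from_camera"],[k for k in c])
    for t in["lapper","wheel","tall_peg","peg_b","carriage","push_lug","stop_face","spacer","guard_edge","valve_plate","reed_clamp","paste_tin"]:
        try:
            for m in r.masks_of(n,t)[:3]:
                P,u,v=pts(c,m["pixels"])
                print(n,t,round(m["conf"],2),m["bbox"],len(P),np.round(np.median(P,0),3) if len(P) else "",np.round(np.percentile(P[:,2],98),3) if len(P) else "")
        except Exception as e: print(t,e)
E
```

```text
pics
{'time': 0.0, 'joints': array([ 1.20106686,  0.32184627, -0.07008857,  1.45163899,  0.02258079,
        1.37081545, -0.05685919]), 'joint_velocities': array([-8.57877775e-05, -1.73484088e-03, -1.06396601e-03,  7.04262359e-04,
        6.80853555e-05,  1.38830466e-03,  1.52292009e-03]), 'joint_efforts': array([-1.47036382e-03, -4.93574059e+01, -3.82530112e-01, -3.14336908e+01,
        1.32149819e-02,  1.09185980e-02,  4.86840776e-06]), 'position': array([ 0.24317292, -0.60222883,  0.2302265 ]), 'ee_rot': array([-9.34804356e-04,  9.81633653e-01,  1.90773290e-01, -2.21026575e-04]), 'ft_force': array([ 0.16202769, -0.26452422, -0.08658264]), 'ft_torque': array([0.03171416, 0.02881381, 0.03041394]), 'grasp_force': 0.0, 'gripper_width': 0.08523698201743798}
top [[361.97493013   0.         317.30427024]
 [  0.         361.97493013 198.56024217]
 [  0.           0.           1.        ]] [[ 9.78542829e-02  9.64761929e-01 -2.44251836e-01  2.72648362e-01]
 [-9.95200683e-01  9.47689414e-02 -2.43813211e-02 -1.42377280e-02]
 [-3.74682395e-04  2.45465411e-01  9.69405277e-01  1.08280900e+00]
 [
[... 2232 characters left out ...]
306.8, 186.6, 340.3, 213.4] 554 [ 0.508 -0.049  0.059] 0.102
side stop_face 0.58 [294.0, 177.2, 313.3, 193.0] 72 [ 0.625 -0.082  0.062] 0.105
side spacer 0.63 [314.3, 216.4, 325.0, 226.7] 78 [0.473 0.041 0.051] 0.06
side guard_edge 0.9 [232.2, 169.7, 360.1, 272.9] 7095 [0.552 0.111 0.059] 0.146
side valve_plate 0.58 [384.1, 186.0, 405.4, 207.1] 385 [ 0.312 -0.25   0.008] 0.014
side reed_clamp 0.64 [311.0, 279.3, 327.6, 308.1] 235 [0.331 0.255 0.013] 0.02
side paste_tin 0.71 [356.4, 134.7, 369.3, 148.7] 211 [ 0.561 -0.449  0.045] 0.056
side paste_tin 0.65 [231.3, 169.5, 359.7, 275.8] 7019 [0.552 0.113 0.06 ] 0.146
side paste_tin 0.55 [250.4, 208.2, 302.4, 259.1] 1719 [0.561 0.179 0.071] 0.128
```

Run:
```python
from h import *
out=[]
for n,b in(("top",(215,125,405,310)),("side",(220,120,410,285))):
    c=dict(np.load(n+"0.npz")); f=c["frame"][b[1]:b[3],b[0]:b[2],::-1]
    cv2.imwrite(f"pics/{n}crop.png",cv2.resize(f,None,fx=4,fy=4,interpolation=cv2.INTER_CUBIC)[:600,:800])
# lapper fit
from scipy.optimize import least_squares
A=[]
for n in("top","side"):
    c=dict(np.load(n+"0.npz")); P,u,v=pts(c); ok=(P[:,0]>.38)&(P[:,0]<.75)&(P[:,1]>-.25)&(P[:,1]<.4); P=P[ok]
    for nm,lo,hi in(("base",.024,.036),("disc",.065,.075),("ball",.118,.137),("guard",.138,.15),("peg",.103,.112),("lug",.094,.103)):
        Q=P[(P[:,2]>lo)&(P[:,2]<hi)]
        print(n,nm,len(Q),np.round(Q.mean(0),4),np.round(Q.min(0),3),np.round(Q.max(0),3))
    Q=P[(P[:,2]>.02)]
    rect=cv2.minAreaRect(Q[:,:2].astype(np.float32)); print("rect",rect)
    A.append(P)
P=np.vstack(A)
# height map
x0,y1,s=.38,.36,.001
H=np.zeros((360,600),np.float32)
i=((P[:,0]-x0)/s).astype(int);j=((y1-P[:,1])/s).astype(int);ok=(i>=0)&(i<360)&(j>=0)&(j<600)
np.maximum.at(H,(i[ok],j[ok]),P[ok,2])
H=cv2.dilate(H,np.ones((3,3)))
cv2.imwrite("pics/hmap.png",cv2.applyColorMap((np.clip(H/.15,0,1)*255).astype(np.uint8),cv2.COLORMAP_JET)[::-1])
```

```text
top base 4993 [ 0.5241 -0.0037  0.0301] [ 0.402 -0.193  0.024] [0.684 0.28  0.036]
top disc 2106 [0.5556 0.1462 0.0705] [ 0.461 -0.118  0.065] [0.635 0.259 0.075]
top ball 93 [0.5421 0.1536 0.1293] [0.495 0.046 0.119] [0.64  0.259 0.137]
top guard 1651 [0.6303 0.1514 0.1432] [0.579 0.045 0.138] [0.685 0.26  0.15 ]
top peg 489 [ 0.5831 -0.0048  0.1062] [ 0.461 -0.099  0.103] [0.638 0.256 0.112]
top lug 245 [ 0.5451 -0.0087  0.1001] [ 0.462 -0.1    0.094] [0.636 0.26  0.103]
rect ((0.5626778602600098, 0.04559957981109619), (0.44414353370666504, 0.24109113216400146), 78.39641571044922)
side base 2508 [0.5165 0.0588 0.0307] [ 0.401 -0.19   0.024] [0.721 0.285 0.036]
side disc 1366 [0.5636 0.1547 0.0706] [ 0.46  -0.117  0.065] [0.685 0.264 0.075]
side ball 101 [0.5807 0.2069 0.1283] [0.495 0.057 0.118] [0.685 0.265 0.137]
side guard 919 [0.6309 0.1587 0.1439] [0.579 0.047 0.138] [0.683 0.263 0.15 ]
side peg 257 [0.5839 0.0287 0.1067] [ 0.468 -0.094  0.103] [0.685 0.262 0.112]
side lug 186 [0.5619 0.0373 0.0992] [ 0.461 -0.091  0.094] [0.683 0.263 0.103]
rect ((0.5620726346969604, 0.049475833773612976), (0.44587579369544983, 0.24508821964263916), 78.87936401367188)
```

View pics/topcrop.png

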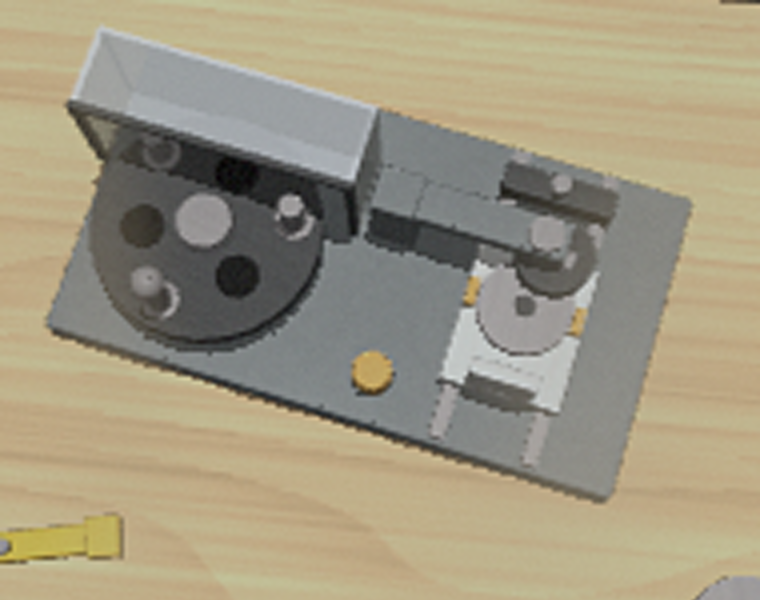

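View pics/hmap.png

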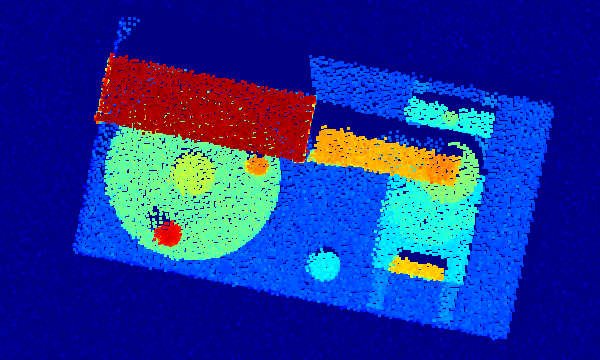

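The views show the lapper yawed about -11.5°. In the top crop the tall ball peg is at about (150,280), peg_c at (292,210) and peg_b under the guard at (160,150). The lug is at about (500,390) and the stop at (560,180). The height map agrees with this. Next I'll refine the pose in the lapper frame.

```bash
cat >> h.py <<'E'
from scipy.optimize import least_squares
from scipy.spatial.transform import Rotation as Ro
def cloud(n,c=None):
    c=c or dict(np.load(n+"0.npz")); P,_,_=pts(c); return P[(P[:,0]>.38)&(P[:,0]<.75)&(P[:,1]>-.25)&(P[:,1]<.4)]
E
python3 - <<'E'
from h import *
res=[]
for n in("top","side"):
    P=cloud(n)
    th=np.radians(-11.4); c0=np.array([.5625,.0465])
    def loc(P,th,c): 
        d=P[:,:2]-c; return np.c_[d@[np.cos(th),np.sin(th)],d@[-np.sin(th),np.cos(th)],P[:,2]]
    L=loc(P,th,c0)
    # yaw from base near edge and guard near edge
    def edge(sel,ax,sgn,lo,hi,q=3):
        Q=L[sel]; o=1-ax; b=np.arange(lo,hi,.008); X=[]
        for a in b:
            m=(Q[:,o]>=a)&(Q[:,o]<a+.008)
            if m.sum()>q: X.append((a+.004,(np.sort(Q[m,ax])[0] if sgn<0 else np.sort(Q[m,ax])[-1])))
        X=np.array(X); k=np.ones(len(X),bool)
        for _ in range(4):
            p=np.polyfit(X[k,0],X[k,1],1); e=abs(np.polyval(p,X[:,0])-X[:,1]); k=e<.003
        return np.round([np.degrees(p[0]),p[1],np.std(e[k]),k.sum()],4)
    z=L[:,2]
    print(n,"base near",edge((z>.026)&(z<.034),0,-1,-.2,.2))
    print("guard near",edge((z>.140)&(z<.148),0,-1,.03,.21))
    print("base right",edge((z>.026)&(z<.034),1,-1,-.11,.0))
    print("lug near",edge((z>.094)&(z<.103)&(L[:,1]<-.09)&(L[:,0]<-.05),0,-1,-.15,-.09))
    print("lug y",np.round([f(L[(z>.094)&(z<.103)&(L[:,1]<-.08)&(L[:,0]<-.05),1]) for f in(np.min,np.max)],4))
    Q=L[(abs(z-.061)<.003)&(L[:,0]>.04)&(L[:,1]<-.05)]
    S=L[(L[:,0]>.02)&(L[:,0]<.12)&(L[:,1]>-.16)&(L[:,1]<-.08)&(z>.055)&(z<.066)]
    if len(S): print("stop region",len(S),np.round(np.percentile(S,[2,50,98],axis=0),4).tolist())
    def fit(Q,r0,g):
        f=least_squares(lambda p:np.hypot(Q[:,0]-p[0],Q[:,1]-p[1])-r0,g,loss="soft_l1",f_scale=.002); return np.round(f.x,4)
    h=L[(abs(z-.082)<.004)&(np.hypot(L[:,0]+.02,L[:,1]-.12)<.03)]; print("hub c",len(h),np.round((h[:,:2].min(0)+h[:,:2].max(0))/2,4),np.ptp(h[:,:2],axis=0))
    b=L[(z>.112)&(z<.138)&(L[:,0]<0)&(np.hypot(L[:,0]+.02,L[:,1]-.12)<.085)]
    f=least_squares(lambda p:np.linalg.norm(b-p,axis=1)-.012,b.mean(0)-[0,0,.006],loss="soft_l1",f_scale=.002).x
    print("ball",len(b),np.round(f,4),"ang",np.degrees(np.arctan2(f[1]-.12,-(f[0]+.02))), "r",np.hypot(f[0]+.02,f[1]-.12))
E
```

```text
top base near [ 1.465e-01 -1.191e-01  4.000e-04  5.000e+01]
guard near [7.79e-02 1.44e-02 3.00e-04 2.30e+01]
base right [ 1.215e-01 -2.213e-01  3.000e-04  1.400e+01]
lug near [-1.0303e+00 -7.6500e-02  3.0000e-04  7.0000e+00]
lug y [-0.1466 -0.0979]
stop region 184 [[0.0274, -0.1586, 0.0564], [0.084, -0.1147, 0.0599], [0.0962, -0.0814, 0.0639]]
hub c 148 [-0.0196  0.1169] [0.03950771 0.03971903]
ball 61 [-0.0829  0.1305  0.1228] ang 9.518751770057674 r 0.06377812246712089
side base near [ 1.114e-01 -1.200e-01  7.000e-04  4.800e+01]
guard near [2.215e-01 1.330e-02 5.000e-04 2.200e+01]
base right [-3.532e-01 -2.180e-01  9.000e-04  1.300e+01]
lug near [ 9.748e-01 -7.280e-02  4.000e-04  6.000e+00]
lug y [-0.1448 -0.0939]
stop region 63 [[0.0224, -0.1572, 0.0559], [0.0875, -0.1077, 0.0608], [0.0979, -0.082, 0.0649]]
hub c 92 [-0.0193  0.1215] [0.04067099 0.04042225]
ball 51 [-0.0826  0.1317  0.124 ] ang 10.630103500516702 r 0.06367391757166406
```

```bash
cat >> h.py <<'E'
TH=np.radians(-11.5); C=np.array([.5625,.0468])
ex=np.array([np.cos(TH),np.sin(TH)]); ey=np.array([-ex[1],ex[0]])
def W(x,y,z): return np.r_[C+x*ex+y*ey,z]
def ori(sg=1):
    y=np.r_[sg*ey,0]; z=np.array([0,0,-1.]); R=np.c_[np.cross(y,z),y,z]
    q=Ro.from_matrix(R).as_quat(); return q[[3,0,1,2]]
def force():
    s=r.get_state(); f=s["ft_force"]; return np.array([f[:2]@ex,f[:2]@ey,f[2]]),s
def lapxy(s): d=s["position"][:2]-C; return np.array([d@ex,d@ey,s["position"][2]])
E
python3 - <<'E'
from h import *
r.clamp(20)
p=W(-.102,-.12,.2); best=None
for sg in(1,-1):
    j=r.ik(p,ori(sg)); print(sg,j)
    if j is not None and (best is None or abs(j-r.get_state()["joints"]).max()<best[0]): best=(abs(j-r.get_state()["joints"]).max(),sg)
sg=best[1]; print(sg)
r.move_ptp(p,ori(sg)); print(r.get_state()["time"])
r.move_straight(W(-.102,-.12,.066),feed=.12); f0,s=force(); print(s["time"],f0,lapxy(s),s["gripper_width"])
t=s["time"]; x=-.102
# approach and push, feeling
while x<-.02:
    x+=.004 if x<-.058 else .002
    r.move_straight(W(x,-.12,.066),feed=.03); f,s=force(); d=f-f0
    print(round(x,3),np.round(d,1),np.round(lapxy(s),4),round(s["time"],2))
    if d[0]<-12 or (x<-.06 and d[0]<-9) or s["time"]>22: break
E
```

```text
1 [ 0.81305028 -0.10451657 -0.70538213  1.95920099 -0.07103668  1.26281887
  1.50201781]
-1 [ 0.74339082 -0.10149805 -0.64181351  1.96090772 -0.06369839  1.26267326
 -1.64811785]
1
4.175
5.4417 [ 0.75674036 -0.18283237  0.11591981] [-0.10130562 -0.11994683  0.06667243] 6.53264035115e-05
-0.098 [-1.4  0.   0.9] [-0.0974 -0.12    0.0664] 5.72
-0.094 [-0.9  0.7 -0.5] [-0.0938 -0.1199  0.0661] 6.01
-0.09 [-0.  -0.  -0.1] [-0.0898 -0.1199  0.066 ] 6.29
-0.086 [-1.4  0.9 -0.1] [-0.0858 -0.12    0.066 ] 6.58
-0.082 [-1.4 -0.2 -0.9] [-0.0821 -0.12    0.0658] 6.86
-0.078 [-1.2  0.5 -0.3] [-0.0778 -0.12    0.0659] 7.14
-0.074 [-1.1 -0.8  0.2] [-0.0735 -0.12    0.0661] 7.42
-0.07 [-0.9 -0.1 -0.2] [-0.0694 -0.12    0.0661] 7.71
-0.066 [-0.4 -0.5 -1.4] [-0.0655 -0.12    0.0661] 7.99
-0.062 [-2.  -0.4  0.4] [-0.0616 -0.12    0.066 ] 8.28
-0.058 [-0.9  0.3 -0.5] [-0.0575 -0.12    0.066 ] 8.56
-0.056 [-2.8  0.3 -0.9] [-0.0559 -0.12    0.066 ] 8.81
-0.054 [-1.3  0.2 -0.8] [-0.0539 -0.12    0.066 ] 9.06
-0.052 [-1.8  0.9 -0.1] [-0.0518 -0.12    0.066 ] 9.31
-0.05 [-1.9 -0.3 -0.2] [-0.0497 -0.12    0.066 ] 9.56
-0.048 [-2.  -0.2 -1.1] [-0.0477 -0.12    0.066 ] 9.81
-0.046 [-2.   0.3 -1.2] [-0.0457 -0.12    0.066 ] 10.06
-0.044 [-6.7  0.   3.8] [-0.0454 -0.12    0.0659] 10.31
-0.042 [-12.9  -0.4   9.6] [-0.0454 -0.12    0.0657] 10.56
```

The carriage stalled with lug x ≈ -34 mm (value ≈ 0.056), which matches the measured stop position. Next I'll retreat, verify with the camera and start push 1 on the tall peg.

```bash
cat >> h.py <<'E'
def loc(P):
    d=P[:,:2]-C; return np.c_[d@ex,d@ey,P[:,2]]
def ball(n):
    L=loc(cloud(n,r.read_camera(n))); z=L[:,2]
    b=L[(z>.112)&(z<.138)&(L[:,0]<0)&(np.hypot(L[:,0]+.02,L[:,1]-.12)<.085)]
    if len(b)<15: return None
    f=least_squares(lambda p:np.linalg.norm(b-p,axis=1)-.012,b.mean(0)-[0,0,.006],loss="soft_l1",f_scale=.002).x
    return np.r_[f,np.degrees(np.arctan2(f[1]-.12,-(f[0]+.02))),len(b)]
def arc(a,z=.088,R=.065): a=np.radians(a); return W(-.02-R*np.cos(a),.12+R*np.sin(a),z)
def sweep(a,b,step=8,feed=.05,lim=15,f0=None):
    if f0 is None: f0,_=force()
    fm=[]
    while a<b-1e-6:
        a=min(a+step,b); r.move_straight(arc(a),feed=feed); f,_=force(); d=f-f0; fm.append(round(float(np.hypot(*d[:2])),1))
        if fm[-1]>lim: print("STOP at",a,d); break
    print("sweep to",a,fm,"t",r.get_state()["time"]); return a
E
python3 - <<'E'
from h import *
r.move_straight(W(-.056,-.12,.066),feed=.05); r.move_straight(W(-.056,-.12,.17),feed=.2)
r.move_straight(arc(-24,.17),feed=.25)
c=r.read_camera("top"); cv2.imwrite("pics/a.png",cv2.resize(c["frame"][115:265,215:415,::-1],None,fx=4,fy=4))
L=loc(cloud("top",c)); z=L[:,2]
m=(z>.094)&(z<.103)&(L[:,1]<-.09)&(L[:,1]>-.16)&(L[:,0]<0); print("lug",m.sum(),np.round(L[m].min(0),4) if m.any() else "")
r.move_straight(arc(-24),feed=.12); f0,s=force(); print(f0,lapxy(s),s["time"])
a=sweep(-24,95)
r.move_straight(arc(a-8),feed=.06); r.move_straight(arc(a-8,.165),feed=.2)
r.move_straight(arc(-42,.165),feed=.25)
print(ball("top"),ball("side"),r.get_state()["time"])
c=r.read_camera("top"); cv2.imwrite("pics/b.png",cv2.resize(c["frame"][115:265,215:415,::-1],None,fx=4,fy=4))
E
```

```text
lug 75 [-0.0345 -0.1477  0.0949]
[-0.44421952  0.06267742 -0.8951047 ] [-0.07887157  0.09388586  0.08864422] 13.55
sweep to 95 [2.0, 2.1, 2.7, 4.3, 1.7, 0.7, 1.2, 0.7, 0.3, 0.7, 1.4, 1.0, 1.0, 0.6, 1.1] t 18.525
None None 20.075
```

View pics/b.png

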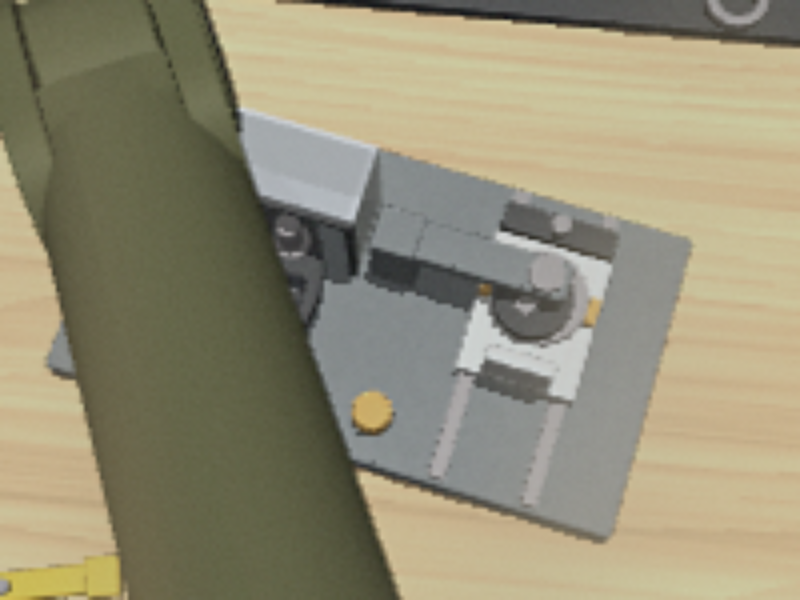

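The carriage is against the stop: the lug is at (515,380), measured at x = -34.5 mm. A peg shows under the guard's right end at (292,235), as expected for b at about -122°, so the wheel has turned. Next I'll push peg_c, then peg_b.

Run:
```python
from h import *
def pegs(n):
    L=loc(cloud(n,r.read_camera(n))); m=(L[:,2]>.104)&(L[:,2]<.113)&(L[:,0]<.012)&(abs(np.hypot(L[:,0]+.02,L[:,1]-.12)-.065)<.012)
    return np.round(np.degrees(np.arctan2(L[m,1]-.12,-(L[m,0]+.02))),0)
print("side pegs",np.unique(pegs("side"),return_counts=True))
for k in range(2):
    r.move_straight(arc(-42),feed=.15)
    a=sweep(-42,95,step=9,feed=.06)
    r.move_straight(arc(a-8),feed=.06); r.move_straight(arc(a-8,.165),feed=.25)
    if k==0:
        r.move_straight(arc(-42,.165),feed=.3)
        print("side pegs",np.unique(pegs("side"),return_counts=True))
r.move_straight(arc(-60,.165),feed=.3)
print(ball("side"),ball("top"),r.get_state()["time"])
c=r.read_camera("side"); cv2.imwrite("pics/c.png",cv2.resize(c["frame"][140:290,220:420,::-1],None,fx=4,fy=4))
```

```text
side pegs (array([-121., -119., -118., -116.,  -11.,   -9.,   -8.,   -6.,   -5.,
         -3.,   -2.,   -0.,    1.,    2.,    3.,  108.,  110.,  113.,
        114.]), array([2, 1, 1, 1, 1, 1, 3, 2, 3, 2, 3, 2, 1, 2, 1, 1, 1, 2, 2]))
sweep to 95 [0.9, 0.5, 1.0, 0.9, 1.0, 0.5, 0.9, 1.1, 0.1, 0.8, 0.9, 1.7, 0.7, 0.8, 0.5, 1.1] t 25.8417
side pegs (array([-121.,  -14.,  -13.,  -12.,  -11.,   -8.,   -6.,   -5.,   -4.,
         -3.,   -2.,   -1.,    1.,  105.,  106.,  107.,  109.,  110.,
        112.,  113.,  114.,  116.,  117.,  118.]), array([1, 1, 1, 3, 2, 4, 3, 1, 1, 1, 2, 1, 1, 1, 1, 1, 2, 5, 1, 1, 2, 1,
       1, 1]))
sweep to 95 [1.8, 1.0, 1.5, 2.1, 1.2, 1.9, 2.0, 1.7, 1.4, 0.9, 1.3, 1.3, 1.3, 2.0, 1.8, 2.6] t 32.8583
[-0.08395006  0.11109002  0.12303157 -7.9317988  47.        ] None 34.2833
```

View pics/c.png

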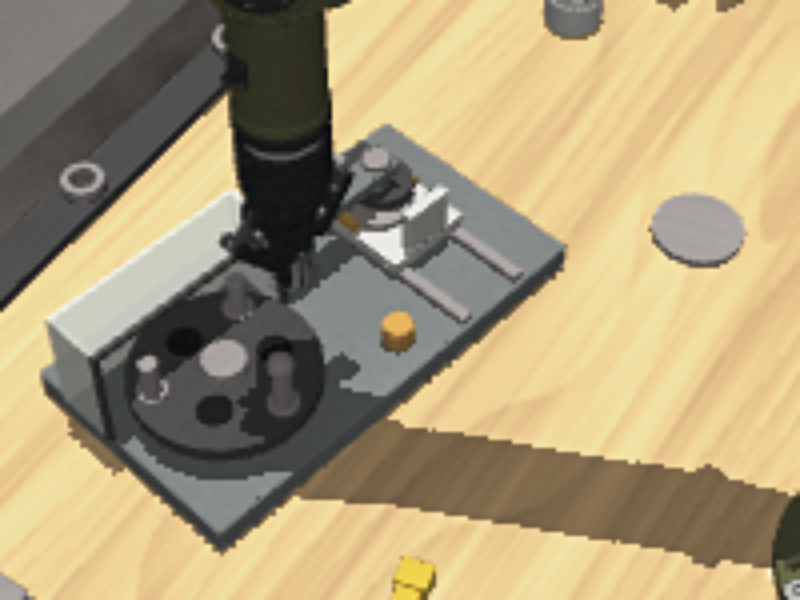

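The side view shows the ball peg at about (280,360), measured at about -8°, with b and c near 112° and -128°. Only the closed-loop final push on the tall peg remains.

Run:
```python
from h import *
def ballc(c):
    L=loc(cloud("x",c)); z=L[:,2]
    b=L[(z>.114)&(z<.138)&(L[:,0]<-.03)&(L[:,1]>.085)&(abs(np.hypot(L[:,0]+.02,L[:,1]-.12)-.065)<.016)]
    f=least_squares(lambda p:np.hypot(*(b[:,:2]-np.array([-.02-.065*np.cos(p[0]),.12+.065*np.sin(p[0])])).T)*0+np.linalg.norm(b-np.array([-.02-.064*np.cos(p[0]),.12+.064*np.sin(p[0]),.123]),axis=1)-.012,[np.arctan2(b[:,1].mean()-.12,-(b[:,0].mean()+.02))],loss="soft_l1",f_scale=.002)
    return np.degrees(f.x[0]),len(b)
tgt=ballc(dict(np.load("side0.npz")))[0]; print("target",tgt,"top",ballc(dict(np.load("top0.npz"))))
print("now",ballc(r.read_camera("side")))
r.move_straight(arc(-48,.165),feed=.15); r.move_straight(arc(-48),feed=.15)
a=-48; f0,_=force(); cur=None
while a<0:
    step=4 if a<-36 else (2 if cur is None or tgt-cur>5 else 1)
    a+=step; r.move_straight(arc(a),feed=.025); f,s=force()
    if a>-37:
        cur,n=ballc(r.read_camera("side")); print(a,round(cur,2),n,np.round(np.hypot(*(f-f0)[:2]),1),round(s["time"],2))
        if cur>tgt-.5: break
    if np.hypot(*(f-f0)[:2])>15: print("force");break
r.move_straight(arc(a-12),feed=.05); r.move_straight(arc(a-12,.17),feed=.2); r.move_straight(W(-.15,-.05,.25),feed=.3)
r.hold(.3)
for n in("side","top"):
    c=r.read_camera(n); print(n,ballc(c)); cv2.imwrite(f"pics/{n}_end.png",cv2.resize(c["frame"][115:265,215:415,::-1],None,fx=4,fy=4))
print(r.get_state()["time"])
```

```text
target 10.728731582534577 top (np.float64(9.246613686619229), 60)
now (np.float64(-8.279075775264355), 42)
-36 -8.25 60 2.8 36.3
-34 -7.74 60 3.9 36.6
-32 -4.54 60 3.3 36.9
-30 -3.68 59 3.1 37.2
-28 -3.03 62 4.0 37.5
-26 -1.44 64 2.9 37.8
-24 -1.29 62 2.1 38.1
-22 1.04 62 2.8 38.4
-20 0.65 64 2.8 38.7
-18 3.95 62 4.0 39.0
-16 4.79 62 5.1 39.3
-14 6.95 58 3.4 39.6
-13 5.98 62 5.1 39.9
-12 8.02 62 5.5 40.2
-11 9.12 55 5.6 40.5
-10 8.75 64 5.0 40.8
-9 10.08 60 5.9 41.1
-8 11.79 54 6.7 41.4
side (np.float64(21.470999030111404), 41)
top (np.float64(19.59505006266341), 59)
43.5917
```

View pics/side_end.png

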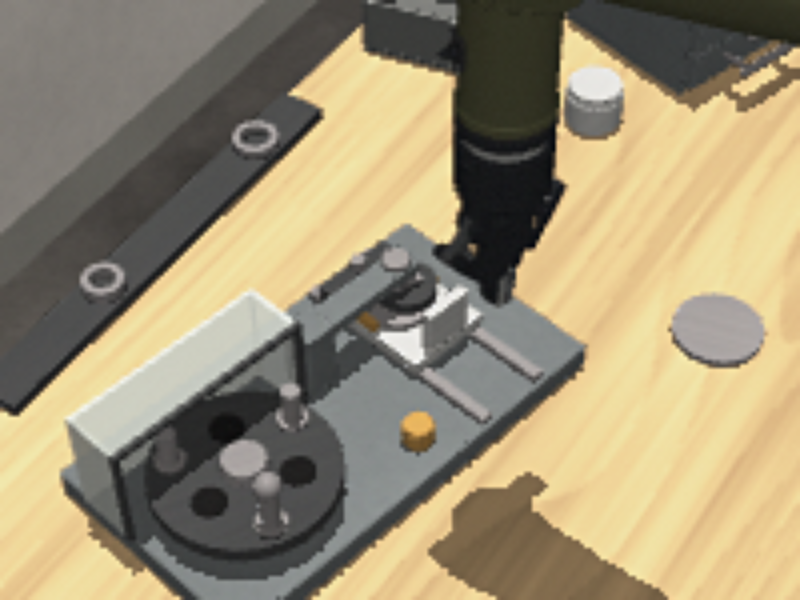

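The end view shows the ball peg at about (268,487). Both cameras put it 10.5° too far clockwise, because the finger contaminated the ball fit while pushing. I'll nudge it back gently from the other side, measuring only with the arm clear.

```bash
cat >> h.py <<'E'
def ballc(c):
    L=loc(cloud("x",c)); z=L[:,2]
    b=L[(z>.114)&(z<.138)&(L[:,0]<-.03)&(L[:,1]>.085)&(abs(np.hypot(L[:,0]+.02,L[:,1]-.12)-.065)<.016)]
    f=least_squares(lambda p:np.linalg.norm(b-np.array([-.02-.064*np.cos(p[0]),.12+.064*np.sin(p[0]),.123]),axis=1)-.012,[np.arctan2(b[:,1].mean()-.12,-(b[:,0].mean()+.02))],loss="soft_l1",f_scale=.002)
    return float(np.degrees(f.x[0]))
def err(): return [round(ballc(r.read_camera(n))-ballc(dict(np.load(n+"0.npz"))),2) for n in("side","top")]
E
python3 - <<'E'
from h import *
r.move_straight(W(-.12,.19,.18),feed=.35); r.move_straight(W(-.083,.19,.088),feed=.15)
f0,_=force()
for y in(.180,.175,.171,.169,.1675,.166,.165):
    r.move_straight(W(-.083,y,.088),feed=.02); f,s=force(); print(y,np.round(f-f0,1),np.round(lapxy(s),4)); 
r.move_straight(W(-.083,.19,.088),feed=.08); r.move_straight(W(-.12,.19,.18),feed=.25); r.move_straight(W(-.15,-.05,.22),feed=.35)
r.hold(.2); print(err(),r.get_state()["time"])
E
```

```text
0.18 [-1.9  0.2  0.6] [-0.0829  0.1799  0.088 ]
0.175 [-2.3  3.5  2.4] [-0.0832  0.1757  0.0884]
0.171 [-4.5  2.1  5.5] [-0.0837  0.1713  0.0883]
0.169 [-4.9  3.3  5.1] [-0.0836  0.1693  0.0884]
0.1675 [-4.4  3.4  5.7] [-0.0835  0.1678  0.0884]
0.166 [-4.7  3.2  6.3] [-0.0835  0.1663  0.0884]
0.165 [-4.4  3.   6.6] [-0.0835  0.1654  0.0885]
[0.32, -0.02] 49.8333
```

Run:
```python
from h import *
L=loc(cloud("s",r.read_camera("side"))); z=L[:,2]
m=(z>.094)&(z<.103)&(L[:,1]<-.09)&(L[:,1]>-.15)&(L[:,0]<0)&(L[:,0]>-.08); print(np.round(L[m].min(0),4)); print(err())
print(r.finish_job())
```

```text
[-0.0351 -0.128   0.0951]
[0.68, 0.14]
the job is handed in; nothing more can be done
None
```

The job is handed in, with no verdict returned. The carriage rests against its stop, and the flywheel has gone once round clockwise, with the tall peg under 1 mm from its start by both cameras; that includes a gentle push back of about 10° after the last push went too far.

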